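# Pry open the orange cover of a fuse box

## Robot

A 6-joint arm with a two-finger parallel gripper is mounted at the origin on the work surface. World frame = base frame: x ahead of the robot, y to its left, z up, the work surface at z = 0. Lengths are in m, angles in degrees, forces in N, time in s.
With the tool pointing down it reaches from about 0.4 to 0.825 m from the base axis. Payload 7 kg.
Tool frame: the origin (TCP) lies at the very end of the fingers, on their centre line; the grasp point (between the pads) lies 19 mm behind it (grasp_offset is the x of the grasp point in the tool frame, in m); x points along the fingers, y is the direction in which the jaws open and shut, and the axes are right-handed (so a half turn about x gives the same grasp; the last joint's range is limited). The gripper opens to 88 mm and grips with 3 to 60 N. Pads are 19 mm wide; open, the fingers measure 130 mm over their backs; the gripper's body (78 mm by 193 mm) begins 47 mm behind the grasp point.
Start: joints at [84.861, 20.546, 0.682, 0, -70.136, -16.507], TCP at [0.249, 0.627, 0.227] pointing down, gripper open.
Joint ranges: [-176.03, 176.03], [-82.01, 121.73], [-58.28, 71.71], [-173.87, 95.51], [-174.79, -0.11], [-173.66, 173.66]. Speed limits (degrees/s): [136.94, 136.94, 172.46, 180, 180, 180].

## Interface

Orientations are given as [roll, pitch, yaw] about the fixed x, y, z axes, in that order (R = Rz(yaw) Ry(pitch) Rx(roll)).
In Python, from plant import get_obs, snapshot, close_job, grasp_offset gives the robot as it stands.
- The arm moves only by the tool carry_out, never from a script. Its argument "series" is a list that holds one entry, the list of rows, each a list of 6 numbers: the shift along the tool's x, y, z in mm, then the turn, a rotation vector about the tool's x, y, z in degrees. A call has 1 to 10 rows; each row is the pose to reach, as a shift and turn from the pose commanded when the call began, along the tool's axes at that moment; what a row does not reach only later rows make up. A row lasts 1/8 s, in which the tool goes at most 62.5 mm and 10.7 degrees, less where a joint would pass 70% of its speed; a pose out of reach is approached as far as the arm can. A call with a gripper value outside its range is refused whole. "hand" is the gripper's target within -1 to 1 (shut at 1, half-way at 0, fully open at -1), set as the call begins (left out, the last holds). The fingers move at their own pace and stop on an object; the grip force is fixed at half the most. Time passes only in rows, so rows that repeat a pose let the fingers close. It gives the time, the measured TCP pose, the force and the opening at its end, in the units of the state.
- get_obs(): the state, without advancing time (a new reading comes with each control period).
- snapshot(name): name is "scene" or "top" or "wrist"; returns a dict with "color" (420x560x3 uint8, red, green, blue), "fx", "fy", "cx", "cy" (pixels), "dist_coeffs" ([k1, k2, p1, p2, k3] as OpenCV has them; the pictures are not rectified), "eye" and "attitude" of the camera in the world. Camera axes: x right, y down, z forward; pixel columns grow to the right and rows downward; lengths in m; the calibration is good to about 2 mm. A picture is of the moment at which its call begins. There is no depth.
- close_job(): hands the job in, once; it reports no verdict.
The state is a dict: "clock": time; "joint_pos": joint angles; "qvel": joint speeds; "tau": joint torques, N m; "tool_pos": TCP position; "orientation": TCP orientation; "force": force on the tool from outside, world axes, zero at the start; "moment": the same for the moment, N m; "opening": finger opening in m.
Only numpy, scipy, OpenCV 4.12 (cv2) and the standard library are available. Lean on these libraries where they do the work, as an engineer would, in place of code of your own. Each camera call takes 0.05 s, during which the arm holds its last target.

## Task

With the flat pry tool (green handle, steel blade) reach into the gap under the front edge (the robot's side) of the fuse box's orange cover and lever the cover up until it stands open by itself, about halfway up or more. Only the tool may touch the fuse box, not the gripper; then lay the tool down flat on the blue mat and let go. Leave the box with the grey cover, the wrench and the brush alone.

Things in the scene. Friction and masses are not known exactly. Their poses are not given: they have to be found in the camera images.
- fusebox: Fuse box with the orange cover, fixed: black, 120 (x) x 100 (y) x 60 mm high. Origin at the centre of its underside; x points from front (robot's side, turned up to 17 deg) to hinge side. Walls 4 mm thick; the front wall (x = -60 mm) is only 44 mm high, leaving a gap 16 mm high (44 to 60 mm above the bench) and 92 mm wide under the cover. Fuses fill the inside up to 40 mm. Flat ears reach y = +-70 mm.
- orange_cover (a joint): Angle of the orange cover: 0 closed (level, at the start), grows as its front edge rises, up to 1.9 rad. The cover weighs about 60 g and its hinge is stiff: it stays at any angle where it is left; lifting it takes about 1 to 2 N near the front edge. There is no catch.
- orange_cover_lip (a point): Middle of the front edge of the orange cover, on its underside (turns with the cover). The cover is a flat plate 126 mm (front to hinge) x 104 mm, 4 mm thick; its front edge stands 6 mm proud of the front wall. Closed, this point is 60 mm above the bench.
- orange_cover_hinge (a point): Hinge line of the orange cover, middle, at the top of the back wall: 60 mm behind the box's centre, 60 mm above the bench, with steel knuckles. The underside of the cover starts here.
- pry_tool: Loose flat pry tool, about 90 g, lying on the mat: green plastic handle 110 x 18 wide x 24 mm high, and a steel blade 22 mm wide, 3 mm thick reaching 90 mm beyond the handle. Handle and blade have a common flat underside. Origin at the centre of the handle's underside; x points along the blade to its tip, z up.
- pry_grip (a point): Good place to grip the pry tool, across its 18 mm width: 20 mm ahead of the handle's centre (near the centre of mass), 12 mm above the underside, 125 mm behind the tip.
- pry_tip (a point): Tip of the pry tool's blade, middle of its 3 mm thickness, 145 mm ahead of the handle's centre and 1.5 mm above the underside.
- mat: Blue mat fixed on the bench, 300 (x) x 320 (y) x 4 mm thick. Origin at the centre of its underside. The three tools lie on it side by side about 95 mm apart, along x or nearly so, handles towards the robot, in any order.
- wrench: Bystander: steel wrench about 180 mm long, lying on the mat. Leave it where it is.
- brush: Bystander: brush about 190 mm long, lying on the mat. Leave it where it is.
- other_box: Bystander: a second box, the same size, with a grey cover, fixed to the bench. Same axes as the fuse box.
- grey_cover (a joint): Angle of the other box's grey cover, 0 closed. It must stay closed.
Not all that is in view belongs to the job. There is more than one size of the pry_tool; the job needs the largest.

How it is judged:
By the outcome, as a careful person would: the job done as asked, in the order asked, and still so for the second after the job is handed in, with the robot touching nothing.
It also fails if it takes over 64 s, if anything falls off the work surface, if the arm or the gripper's body presses on something with over 40 N, if the wrist force passes 120 N, or if a joint passes its speed limit or range.

## Working session

There is one attempt and no reset: what is moved stays moved. The work goes in short steps, Python scripts to look and compute and a tool call to move; the robot and the scene stay as the last step left them, time stands still between calls to the robot, and variables do not carry over. Pictures are saved under pics/ and viewed, and the job is handed in when it is done.

Besides the shell and the picture viewer there is one more tool, called after "Emit:" as name(argument=value, ...) on one line, values as JSON. carry_out: Moves the arm, as the interface text tells. Its arguments: {"type":"object","properties":{"series":{"type":"array","items":{"type":"array","items":{"type":"array","items":{"type":"number"}}}},"hand":{"type":"number"}},"required":["series"]}

```bash
mkdir -p pics; ls
python3 - <<'E'
from plant import *
import cv2,json
o=get_obs();print(o)
import plant;print(grasp_offset)
for n in("scene","top","wrist"):
    s=snapshot(n);cv2.imwrite(f"pics/{n}0.png",s["color"][:,:,::-1]);print(n,{k:v for k,v in s.items() if k!="color"})
E
```

```text
pics
{'clock': 0.0, 'joint_pos': array([ 8.48589237e+01,  2.05914076e+01,  6.34263092e-01, -2.23761224e-02,
       -7.01356824e+01, -1.65083056e+01]), 'qvel': array([ 0.00059027, -0.05566563,  0.00537134,  0.07891894,  0.02810771,
       -0.05075031]), 'tau': array([ 3.70185335e-04, -5.82723391e+01,  2.93047625e+01,  6.99716985e+00,
        6.90389556e-03, -1.56794044e-04]), 'tool_pos': array([0.2488403 , 0.62692934, 0.22561962]), 'orientation': array([  93.7421466 ,   89.9048189 , -107.91485557]), 'force': array([-0.04895492,  0.38448293, -1.39769384]), 'moment': array([0.01894997, 0.01284013, 0.01715023]), 'opening': 0.08758153010670774}
-0.0188
scene {'fx': 525.6052193618133, 'fy': 525.6052193618133, 'cx': 286.860910193353, 'cy': 221.88391749251383, 'dist_coeffs': array([0.0580342, 0.       , 0.       , 0.       , 0.       ]), 'eye': array([1.38604311, 0.08311423, 1.22377325]), 'attitude': array([-1.45689037e+02,  6.26806514e-02,  9.92901458e+01])}
top {'fx': 465.1979225804035, 'fy': 465.1979225804035, 'cx': 278.45656164600825, 'cy': 215.87789926795168, 'dist_coeffs': array([-0.09194537,  0.        ,  0.        ,  0.        ,  0.        ]), 'eye': array([ 0.53573397, -0.0464772 ,  1.11849263]), 'attitude': array([-175.12894806,    1.29825494,  -90.11990367])}
wrist {'fx': 358.48403796404006, 'fy': 358.48403796404006, 'cx': 282.0837518778813, 'cy': 218.06029845554804, 'dist_coeffs': array([0.00128797, 0.        , 0.        , 0.        , 0.        ]), 'eye': array([0.31269203, 0.60182612, 0.38291796]), 'attitude': array([ 1.65190114e+02, -7.99239646e-02, -1.11660387e+02])}
```

View pics/top0.png

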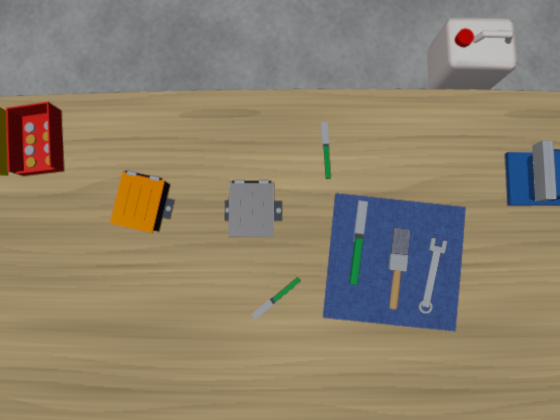

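View pics/scene0.png

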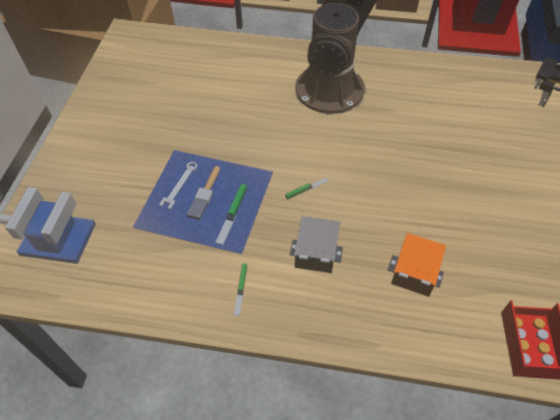

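The top view shows three green-handled tools, at about (326,150), (277,298) and (358,242). The one on the mat at (358,242) is the longest and matches the description. The orange box is at (142,202) and the grey box at (252,208). I'll enlarge these to confirm.

```bash
cat > h.py <<'E'
import numpy as np,cv2
from scipy.spatial.transform import Rotation as R
from plant import *
def cam(s):
    K=np.array([[s["fx"],0,s["cx"]],[0,s["fy"],s["cy"]],[0,0,1]])
    return K,np.array(s["dist_coeffs"]),R.from_euler("xyz",s["attitude"],degrees=True).as_matrix(),np.array(s["eye"])
def ray(s,uv):
    K,d,A,e=cam(s); p=cv2.undistortPoints(np.array([[uv]],float),K,d)[0,0]
    return e,A@np.array([p[0],p[1],1])
def atz(s,uv,z):
    e,r=ray(s,uv); return e+r*(z-e[2])/r[2]
def proj(s,P):
    K,d,A,e=cam(s); P=np.atleast_2d(P)
    return cv2.projectPoints(P,cv2.Rodrigues(A.T)[0],-A.T@e,K,d)[0][:,0]
def crop(s,x0,y0,w,h,f,name,pts=None):
    im=np.ascontiguousarray(s["color"][y0:y0+h,x0:x0+w,::-1]); im=cv2.resize(im,None,fx=f,fy=f,interpolation=cv2.INTER_CUBIC)
    if pts is not None:
        for p in pts: cv2.circle(im,tuple(int(round(v)) for v in ((p[0]+.5-x0)*f,(p[1]+.5-y0)*f)),3,(255,0,255),1)
    cv2.imwrite("pics/"+name,im)
E
python3 - <<'E'
from h import *
s=snapshot("top")
crop(s,310,190,160,120,5,"tools.png"); crop(s,100,160,100,75,8,"box.png")
s=snapshot("scene"); crop(s,375,220,80,80,7,"boxs.png"); crop(s,200,170,80,80,7,"ts.png")
E
```

```text
(no output)
```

View pics/tools.png

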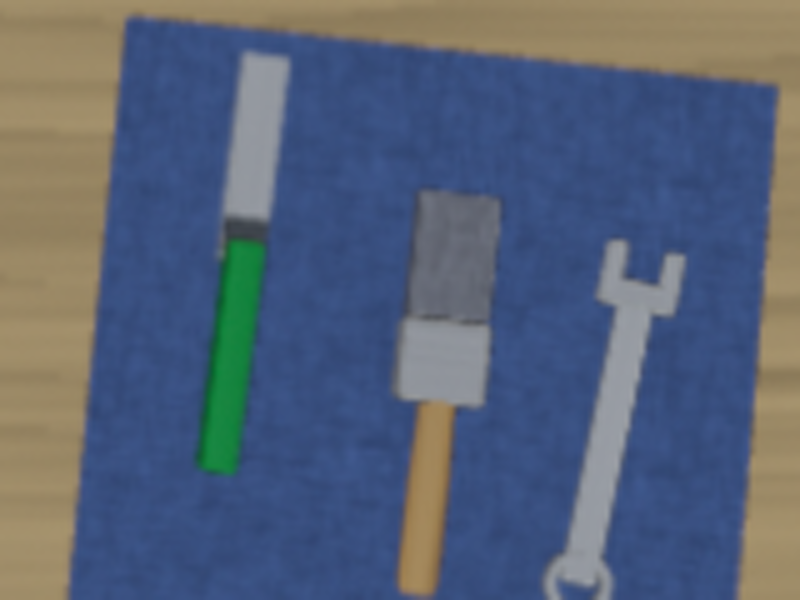

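View pics/box.png

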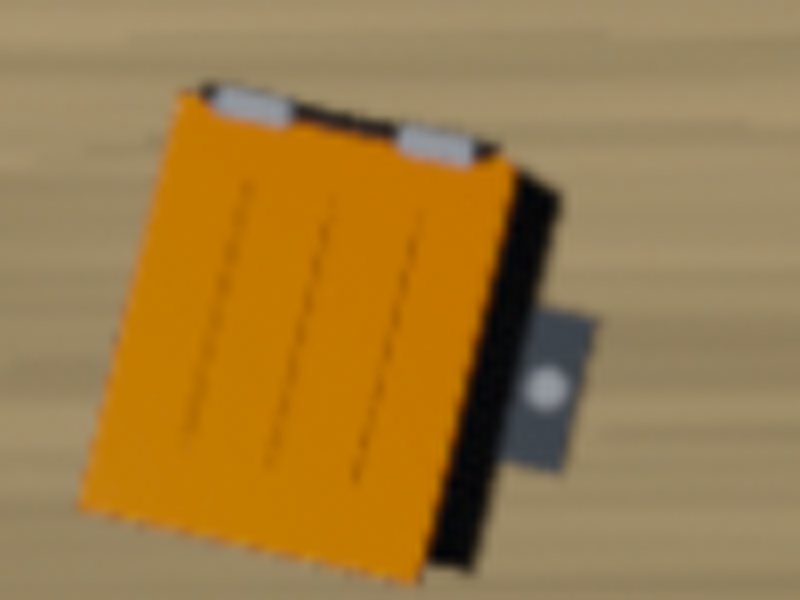

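View pics/boxs.png

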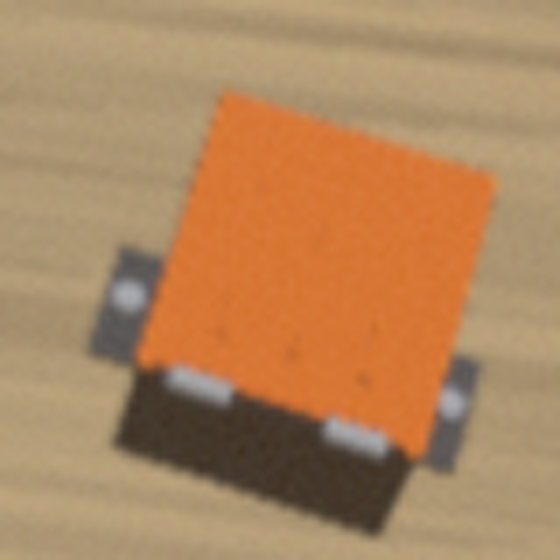

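Run:
```python
from h import *
from scipy.optimize import least_squares
t=snapshot("top");c=snapshot("scene")
q=lambda L,x,y,f:np.array(L,float)/f+[x,y]-.5
# order FL(+y),FR,BL,BR
tp=q([(80,510),(422,583),(180,95),(515,165)],100,160,8)
cp=q([(497,180),(225,92),(418,455),(140,362)],375,220,7)
print([atz(t,u,.064).round(4) for u in tp]);print([atz(c,u,.064).round(4) for u in cp])
L=np.array([(-66,52,64),(-66,-52,64),(60,52,64),(60,-52,64)])/1e3
def W(p,L): return L@R.from_euler("z",p[2]).as_matrix().T+[p[0],p[1],0]
f=lambda p:np.r_[(proj(t,W(p,L))-tp).ravel(),(proj(c,W(p,L))-cp).ravel()]
r=least_squares(f,[.6,.3,-.2]);print("box",r.x[:2],np.degrees(r.x[2]));print(f(r.x).reshape(-1,2).round(1))
for cams in((t,tp),(c,cp)):
    r=least_squares(lambda p:(proj(cams[0],W(p,L))-cams[1]).ravel(),[.6,.3,-.2]);print("box1",r.x[:2],np.degrees(r.x[2]))
# tool, top crop: tip corners L(+y) R, handle rear corners (z top 28mm), handle front
u=q([(243,52),(290,57),(198,468),(237,473),(226,238),(266,240)],310,190,5)
z=[.007,.007,.028,.028,.028,.028]
P=[atz(t,a,b) for a,b in zip(u,z)];print(np.round(P,4))
tip=(P[0]+P[1])/2;re=(P[2]+P[3])/2;d=tip-re;print(np.linalg.norm(d[:2]),np.degrees(np.arctan2(d[1],d[0])))
```

```text
[array([0.6101, 0.3694, 0.064 ]), array([0.5888, 0.2675, 0.064 ]), array([0.7316, 0.3431, 0.064 ]), array([0.7099, 0.2427, 0.064 ])]
[array([0.6113, 0.3696, 0.064 ]), array([0.5884, 0.2701, 0.064 ]), array([0.7308, 0.3416, 0.064 ]), array([0.7094, 0.2442, 0.064 ])]
box [0.66294394 0.30534953] -12.245478440636518
[[-0.3  0.3]
 [-0.4  0.6]
 [-0.1 -0.4]
 [ 0.4 -0.3]
 [ 0.2 -0.6]
 [-0.6 -0.4]
 [ 0.8  0.8]
 [-1.   0.3]]
box1 [0.66305775 0.30509458] -11.922699796859638
box1 [0.66270681 0.30566402] -12.658947237877925
[[ 0.6683 -0.213   0.007 ]
 [ 0.6658 -0.2356  0.007 ]
 [ 0.4712 -0.186   0.028 ]
 [ 0.4687 -0.2041  0.028 ]
 [ 0.5781 -0.2004  0.028 ]
 [ 0.5771 -0.2192  0.028 ]]
0.19925345722442134 -8.436928450977184
```

View pics/ts.png

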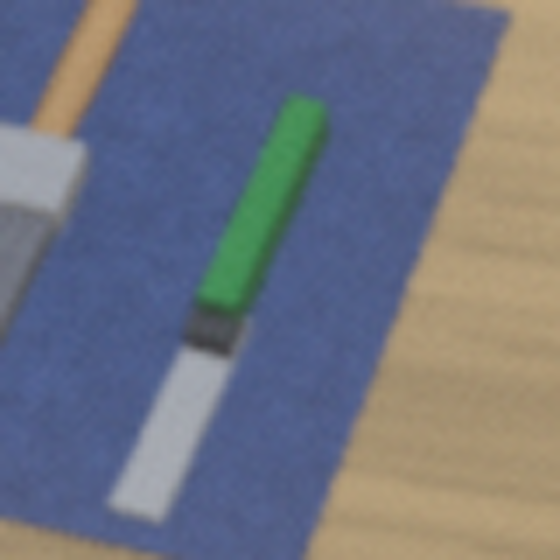

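```bash
cat >> h.py <<'E'
def tgt(gdir_deg,pitch,flip=1):
    """tool rotation: blade dir yaw gdir, tool pitched tip-up by pitch; fingers 'down' in blade frame."""
    B=R.from_euler("ZY",[gdir_deg,-pitch],degrees=True).as_matrix()  # cols: blade x, left y, up z
    x=-B[:,2]; y=flip*B[:,1]; return np.c_[x,y,np.cross(x,y)]
def plan(p,Rt,o=None,n=1):
    o=o or get_obs(); R0=R.from_euler("xyz",o["orientation"],degrees=True).as_matrix()
    d=R0.T@(np.array(p)-o["tool_pos"])*1e3; w=R.from_matrix(R0.T@Rt).as_rotvec(degrees=True)
    print("pos",o["tool_pos"].round(4),"F",o["force"].round(1),"M",o["moment"].round(2),"open",round(o["opening"],4),"t",round(o["clock"],2)); print("q",o["joint_pos"].round(1))
    print("row",d.round(1),w.round(1)); return d,w
E
python3 - <<'E'
from h import *
o=get_obs();print(R.from_euler("xyz",o["orientation"],degrees=True).as_matrix().round(3))
for f in(1,-1):
  plan([.543,-.206,.15],tgt(-8.4,0,f)); plan([.56,.2,.2],tgt(-8.4,0,f))
E
```

```text
[[-0.    -0.369 -0.929]
 [-0.    -0.929  0.369]
 [-1.     0.    -0.   ]]
pos [0.2489 0.6273 0.2263] F [0.1 0.3 0.4] M [-0.02 -0.04  0.09] open 0.0876 t 0.35
q [ 84.9  20.6   0.7  -0.  -70.1 -16.5]
row [  76.6  666.  -580.7] [166.8  -0.   -0. ]
pos [0.2489 0.6273 0.2263] F [0.1 0.3 0.4] M [-0.02 -0.04  0.09] open 0.0876 t 0.35
q [ 84.9  20.6   0.7  -0.  -70.1 -16.5]
row [  26.5  282.4 -446.7] [166.8  -0.   -0. ]
pos [0.2489 0.6273 0.2263] F [0.1 0.3 0.4] M [-0.02 -0.04  0.09] open 0.0876 t 0.35
q [ 84.9  20.6   0.7  -0.  -70.1 -16.5]
row [  76.6  666.  -580.7] [-13.2   0.   -0. ]
pos [0.2489 0.6273 0.2263] F [0.1 0.3 0.4] M [-0.02 -0.04  0.09] open 0.0876 t 0.35
q [ 84.9  20.6   0.7  -0.  -70.1 -16.5]
row [  26.5  282.4 -446.7] [-13.2   0.   -0. ]
```

Emit:
carry_out(series=[[[26, 282, -447, -13, 0, 0], [26, 282, -447, -13, 0, 0], [26, 282, -447, -13, 0, 0], [26, 282, -447, -13, 0, 0], [26, 282, -447, -13, 0, 0], [26, 282, -447, -13, 0, 0], [26, 282, -447, -13, 0, 0], [26, 282, -447, -13, 0, 0], [26, 282, -447, -13, 0, 0], [26, 282, -447, -13, 0, 0]]], hand=-1)

```text
clock: 1.6
tool_pos: [0.5613, 0.1984, 0.2002]
orientation: [52.7, 90.0, -136.1]
force: [-0.0, 0.1, -0.8]
opening: 0.0879
```

Run:
```python
from h import *
plan([.543,-.206,.14],tgt(-8.4,0,-1))
```

```text
pos [0.5613 0.1984 0.2002] F [-0.   0.1 -0.8] M [-0.    0.09  0.03] open 0.0879 t 1.6
q [ 38.3  14.2 -11.9   0.  -64.   42.9]
row [ 60.4 402.4 -44.1] [-0.4  0.  -0. ]
```

Emit:
carry_out(series=[[[60, 402, -44, 0, 0, 0], [60, 402, -44, 0, 0, 0], [60, 402, -44, 0, 0, 0], [60, 402, -44, 0, 0, 0], [60, 402, -44, 0, 0, 0], [60, 402, -44, 0, 0, 0], [60, 402, -44, 0, 0, 0], [60, 402, -44, 0, 0, 0], [60, 402, -44, 0, 0, 0]]])

```text
clock: 2.72
tool_pos: [0.5437, -0.2029, 0.1407]
orientation: [-150.0, 90.0, 21.4]
force: [-0.8, 0.2, 0.3]
opening: 0.0873
```

Run:
```python
from h import *
w=snapshot("wrist")
g=np.array([.5433,-.2059,.028]);d=np.array([.989,-.147,0])
crop(w,0,0,560,420,1.4,"w1.png",proj(w,[g,g+.125*d-[0,0,.021],g-.075*d]))
plan([.543,-.206,.008],tgt(-8.4,0,-1))
```

```text
pos [ 0.5439 -0.2026  0.1408] F [-1.1  0.1  0.3] M [ 0.06 -0.04  0.02] open 0.0876 t 2.77
q [ -1.1  15.7 -18.2  -0.  -56.   82.6]
row [132.8   3.5   0.4] [-0.2 -0.   0. ]
```

View pics/w1.png

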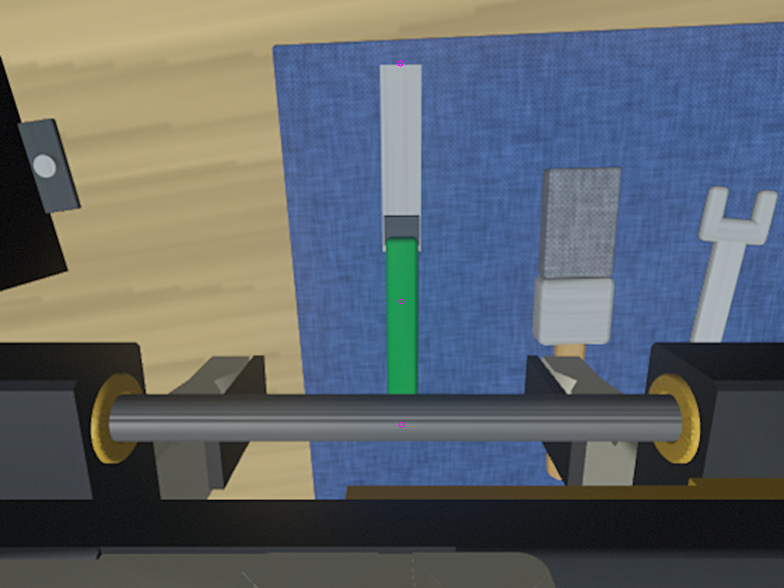

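The projected points at (401,63), (401,301) and (401,424) lie on the pry tool, so the measured pose holds. The ferrule of the brush, from about (535,280), is close by, so I'll go down with the jaws half open.

Emit:
carry_out(series=[[[30, 3, 0, 0, 0, 0], [60, 3, 0, 0, 0, 0], [90, 3, 0, 0, 0, 0], [110, 3, 0, 0, 0, 0], [125, 3, 0, 0, 0, 0], [133, 3, 0, 0, 0, 0], [133, 3, 0, 0, 0, 0], [133, 3, 0, 0, 0, 0]]], hand=0)

```text
clock: 3.78
tool_pos: [0.5437, -0.2066, 0.0083]
orientation: [-179.5, 89.9, -8.1]
force: [-0.5, -0.0, 0.3]
opening: 0.0437
```

Run:
```python
from h import *
w=snapshot("wrist")
crop(w,0,0,560,420,1.4,"w2.png")
plan([.543,-.206,.008],tgt(-8.4,0,-1))
```

```text
pos [ 0.5436 -0.2067  0.0083] F [ 0.4  0.3 -0.3] M [-0.04  0.03  0.01] open 0.0438 t 3.83
q [ -1.6  25.  -25.6   0.  -39.4  82.9]
row [ 0.3 -0.6  0.7] [-0.2 -0.1  0. ]
```

View pics/w2.png

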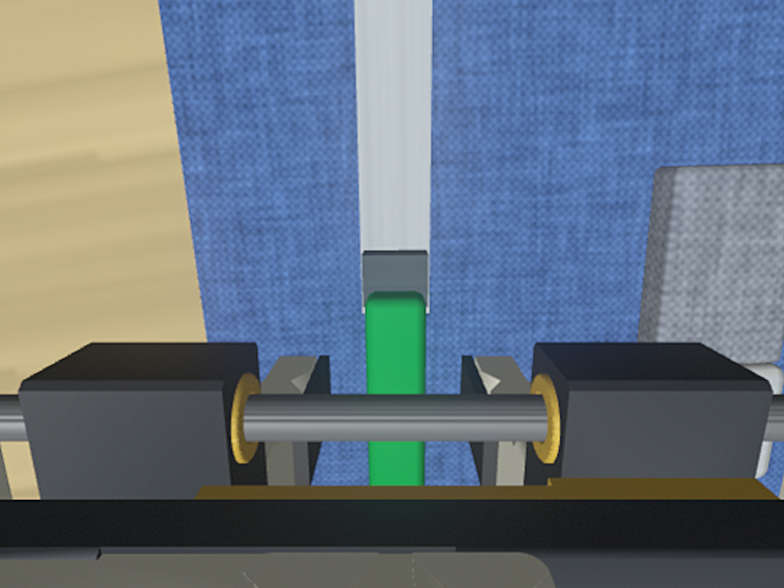

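The handle, about columns 366–426, is centred between the pads at 320 and 470. I'll close.

Emit:
carry_out(series=[[[2, 0, 0, 0, 0, 0], [2, 0, 0, 0, 0, 0], [2, 0, 0, 0, 0, 0], [2, 0, 0, 0, 0, 0], [2, 0, 0, 0, 0, 0], [2, 0, 0, 0, 0, 0], [2, 0, 0, 0, 0, 0], [2, 0, 0, 0, 0, 0]]], hand=1)

```text
clock: 4.82
tool_pos: [0.5431, -0.2067, 0.0056]
orientation: [143.5, 90.0, -45.1]
force: [0.1, -0.7, 2.1]
opening: 0.0181
```

Emit:
carry_out(series=[[[-5, 0, 0, 0, 0, 0], [-20, 0, 0, 0, 0, 0], [-50, 0, 0, 0, 0, 0], [-90, 0, 0, 0, 0, 0], [-140, 0, 0, 0, 0, 0], [-140, 0, 0, 0, 0, 0]]])

```text
clock: 5.58
tool_pos: [0.5459, -0.2071, 0.1512]
orientation: [-179.3, 89.5, -7.9]
force: [0.2, -0.0, -0.9]
opening: 0.0176
```

Run:
```python
from h import *
w=snapshot("wrist")
o=get_obs();T=R.from_euler("xyz",o["orientation"],degrees=True).as_matrix();p=o["tool_pos"]
# predicted tool: blade dir=-T[:,2], up=-T[:,0]; underside 2mm above.. TCP z .006, underside .004 -> underside is 2mm beyond TCP
und=p+.002*T[:,0]; b=-T[:,2]
crop(w,0,0,560,420,1.4,"w3.png",proj(w,[und+.125*b-.003*T[:,0]+s*.011*T[:,1] for s in(-1,0,1)]+[und+.035*b-.024*T[:,0]]))
sc=snapshot("scene");crop(sc,180,110,140,140,4,"s3.png",proj(sc,[und+.125*b-.003*T[:,0]]))
plan(p,T)
```

```text
pos [ 0.5432 -0.2065  0.1468] F [ 0.8 -1.2 -0.8] M [ 0.05  0.09 -0.02] open 0.0177 t 5.67
q [ -1.6  15.4 -17.8  -0.  -56.7  82.9]
row [-1.8  0.  -1.2] [-0.   0.2  0. ]
```

View pics/w3.png

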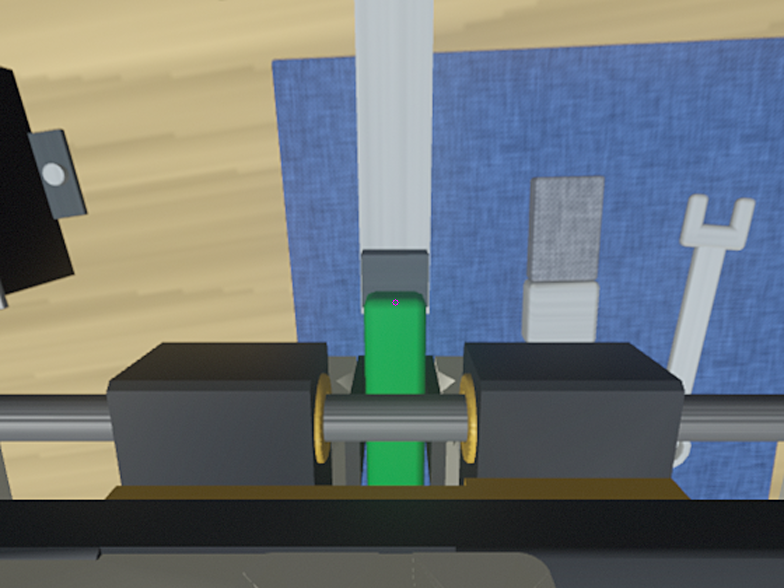

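View pics/s3.png

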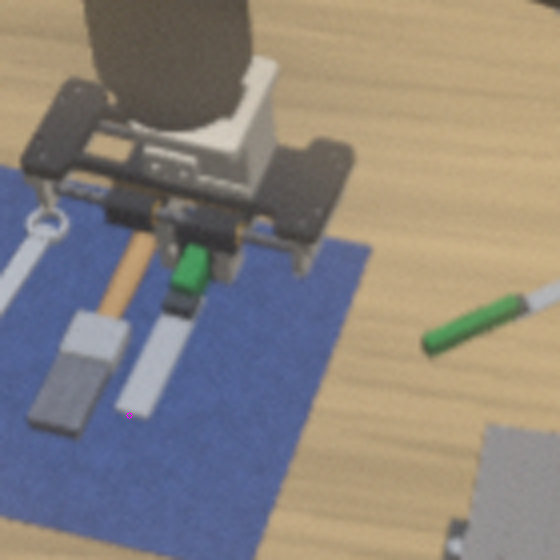

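```bash
cat >> h.py <<'E'
BX=np.array([.663,.3053]);BY=-12.2
def tipgo(xb,yb,z,pitch):
    T=tgt(BY,pitch,-1); a=R.from_euler("z",BY,degrees=True).as_matrix()
    tip=np.r_[BX,z]+a@np.array([xb,yb,0]); p=tip-.0005*T[:,0]+.125*T[:,2]
    print("tcp target",p.round(4)); return plan(p,T)
E
python3 - <<'E'
from h import *
tipgo(-.095,0,.14,8)
E
```

```text
tcp target [0.4491 0.3515 0.1231]
pos [ 0.5432 -0.2065  0.1468] F [ 0.8 -1.2 -0.8] M [ 0.05  0.09 -0.02] open 0.0177 t 5.67
q [ -1.6  15.4 -17.8  -0.  -56.7  82.9]
row [  23.7 -537.5  177. ] [3.5 7.9 0.3]
```

Emit:
carry_out(series=[[[0, -20, 7, 0, 0, 0], [0, -65, 21, 0, 0, 0], [2, -120, 40, 1, 2, 0], [5, -177, 58, 1, 2, 0], [7, -234, 77, 1, 3, 0], [10, -291, 96, 2, 4, 0], [13, -348, 114, 2, 5, 0], [17, -405, 133, 3, 6, 0], [20, -460, 151, 3, 7, 0], [22, -505, 166, 3.5, 8, 0]]])

```text
clock: 6.92
tool_pos: [0.4536, 0.3191, 0.1224]
orientation: [-179.0, 82.0, -11.1]
force: [0.2, 0.5, -0.8]
opening: 0.018
```

Run:
```python
from h import *
tipgo(-.095,0,.053,8)
```

```text
tcp target [0.4491 0.3515 0.0361]
pos [0.4536 0.3191 0.1224] F [ 0.2  0.5 -0.8] M [0.06 0.44 0.03] open 0.018 t 6.92
q [ 60.6  11.7 -31.5  10.8 -44.8   9.8]
row [ 84.  -30.6  23.1] [0.1 0.  0.2]
```

Emit:
carry_out(series=[[[0, -20, 8, 0, 0, 0], [10, -31, 20, 0, 0, 0], [30, -31, 23, 0, 0, 0], [55, -31, 23, 0, 0, 0], [75, -31, 23, 0, 0, 0], [84, -31, 23, 0, 0, 0], [84, -31, 23, 0, 0, 0], [84, -31, 23, 0, 0, 0]]])

```text
clock: 7.92
tool_pos: [0.4509, 0.3507, 0.0379]
orientation: [-177.9, 82.0, -10.1]
force: [0.3, -0.7, 0.2]
opening: 0.0178
```

```bash
cat > look.py <<'E'
import sys
from h import *
n=sys.argv[1]
w=snapshot("wrist");crop(w,0,0,560,420,1.4,"w%s.png"%n)
o=get_obs();T=R.from_euler("xyz",o["orientation"],degrees=True).as_matrix();tip=o["tool_pos"]+.0005*T[:,0]-.125*T[:,2]
a=R.from_euler("z",BY,degrees=True).as_matrix()
print("tip in box (model)",(a.T@(tip-np.r_[BX,0])*1e3).round(1),"pitch",np.degrees(np.arcsin(-T[2,2])).round(1))
bx=lambda *q:a@np.array(q)/1e3+np.r_[BX,0]
pts=[tip,bx(-66,52,60),bx(-66,-52,60)]
s=snapshot("top");crop(s,85,150,130,130,6,"t%s.png"%n,proj(s,pts))
s=snapshot("scene");crop(s,350,180,130,130,6,"s%s.png"%n,proj(s,pts))
E
python3 look.py 4; python3 -c "
from h import *
tipgo(-.095,0,.053,8)"
```

```text
tip in box (model) [-93.1  -0.2  55. ] pitch 8.0
tcp target [0.4491 0.3515 0.0361]
pos [0.4508 0.351  0.0381] F [ 0.2 -0.4 -0.4] M [ 0.06  0.47 -0.02] open 0.0177 t 8.07
q [ 62.3  19.5 -35.6  14.  -33.2   3.9]
row [ 1.7 -0.2  2.1] [ 0.  -0.   0.3]
```

View pics/w4.png

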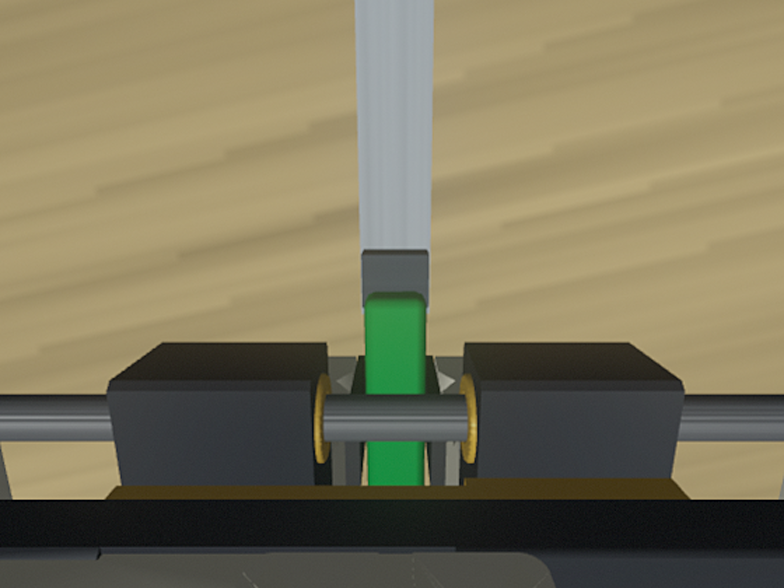

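View pics/t4.png

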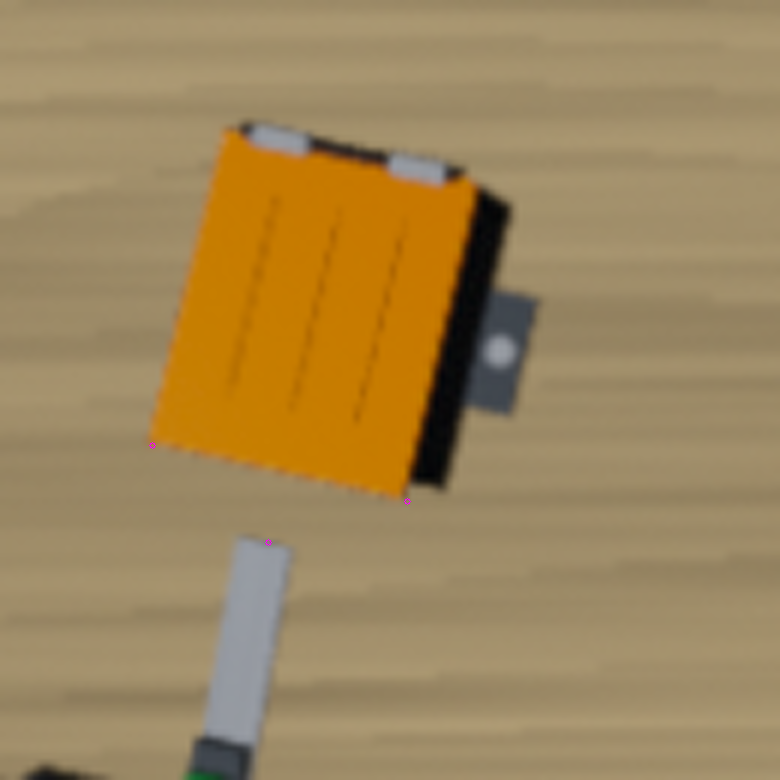

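View pics/s4.png

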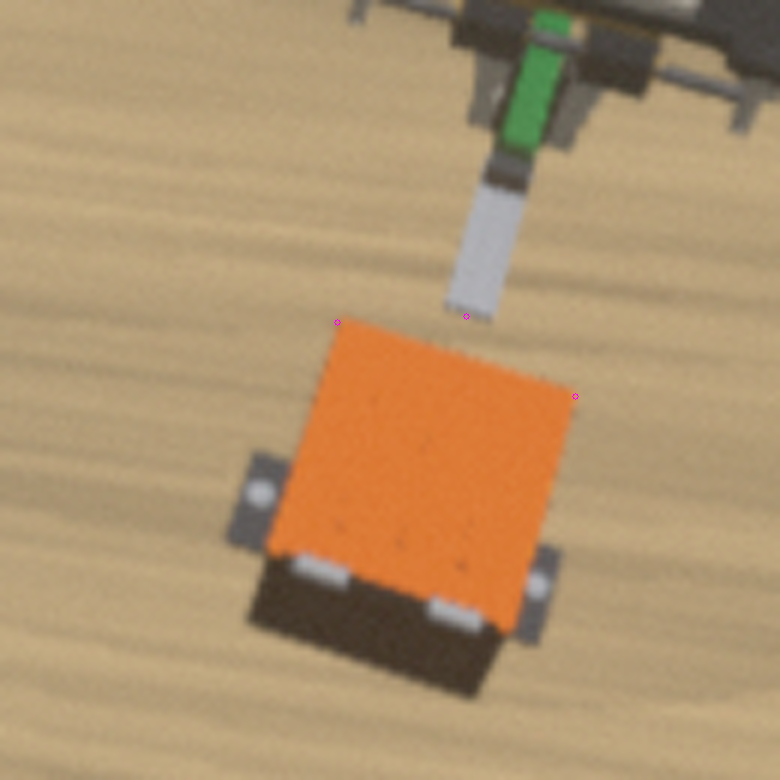

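```bash
python3 -c "
from h import *
t=snapshot('top');c=snapshot('scene')
from scipy.optimize import least_squares
u=np.array([264,542])/6+[85,150]-.5;v=np.array([470,314])/6+[350,180]-.5
r=least_squares(lambda P:np.r_[proj(t,P)[0]-u,proj(c,P)[0]-v],[.57,.32,.05]);print(r.x,r.fun)
a=R.from_euler('z',BY,degrees=True).as_matrix();print(a.T@(r.x-np.r_[BX,0]))
tipgo(-.036,0,.052,8)"
```

```text
[0.57186084 0.32586612 0.05667334] [-0.06484808  0.01087746 -0.07250543  0.01584995]
[-0.093427    0.00084168  0.05667334]
tcp target [0.5068 0.3391 0.0351]
pos [0.4507 0.3509 0.0379] F [ 0.7  0.2 -1.1] M [ 0.06  0.47 -0.02] open 0.0173 t 8.18
q [ 62.3  19.5 -35.6  14.  -33.2   3.9]
row [ 10.7  -0.2 -56.3] [ 0.  -0.   0.3]
```

The triangulated tip is at (-93, 1, 57) mm in the box frame, against (-93, 0, 55) from the model, so they agree. I'll enter the gap slowly.

Emit:
carry_out(series=[[[4, 0, 0, 0, 0, 0.2], [6, 0, -10, 0, 0, 0.2], [7.5, 0, -20, 0, 0, 0.2], [9, 0, -30, 0, 0, 0.2], [10, 0, -40, 0, 0, 0.2], [11, 0, -50, 0, 0, 0.2], [11.5, 0, -56.5, 0, 0, 0.2], [11.5, 0, -56.5, 0, 0, 0.2]]])

```text
clock: 9.18
tool_pos: [0.5073, 0.3383, 0.0338]
orientation: [-179.6, 82.0, -11.8]
force: [-0.6, -0.2, -1.6]
opening: 0.0179
```

```bash
python3 look.py 5; python3 -c "
from h import *
tipgo(-.036,0,.060,11)"
```

```text
tip in box (model) [-35.6  -0.7  50.6] pitch 8.0
tcp target [0.5078 0.3389 0.0366]
pos [0.5067 0.3384 0.0337] F [ 0.2 -0.6 -1.1] M [ 0.08  0.49 -0.03] open 0.0178 t 9.32
q [ 56.5  22.6 -30.8  13.2 -34.3  10.5]
row [-2.7 -0.7 -1.4] [0. 3. 0.]
```

View pics/t5.png

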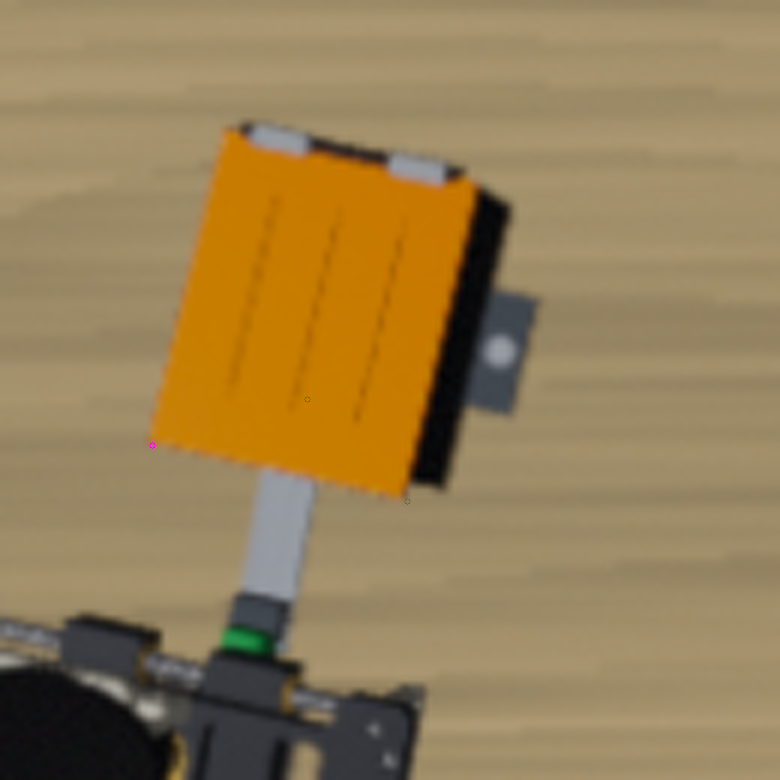

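View pics/s5.png

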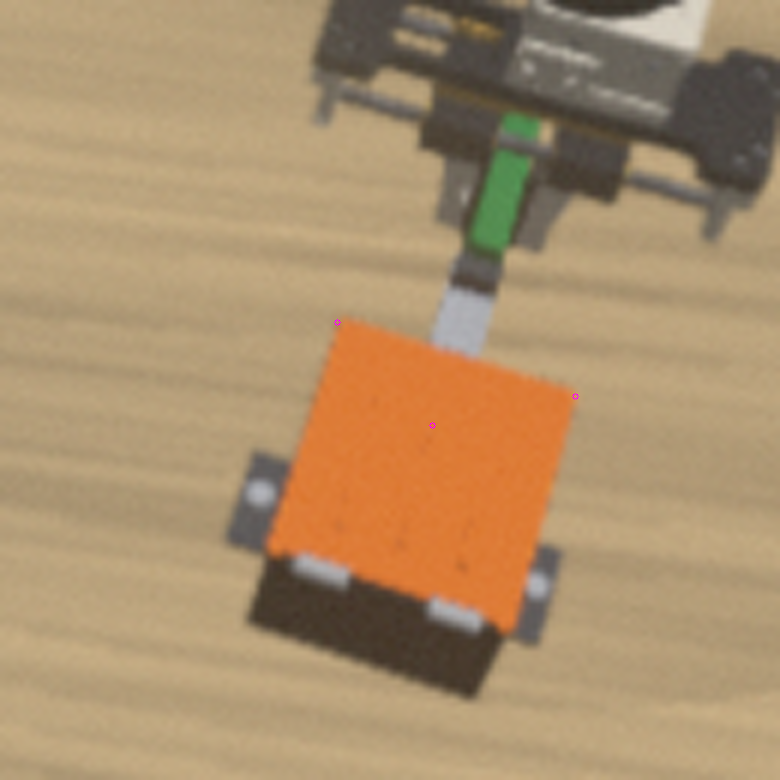

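```bash
cat >> h.py <<'E'
def arc(ths,r,pit):
    o=get_obs();R0=R.from_euler("xyz",o["orientation"],degrees=True).as_matrix()
    for th,pi in zip(ths,pit):
        t=np.radians(th); n=np.array([-np.sin(t),0,-np.cos(t)])
        q=np.array([.06-r*np.cos(t),0,.06+r*np.sin(t)])+.0015*n
        T=tgt(BY,pi,-1);tip=np.r_[BX,0]+R.from_euler("z",BY,degrees=True).as_matrix()@q
        p=tip-.0005*T[:,0]+.125*T[:,2]
        print(th,(R0.T@(p-o["tool_pos"])*1e3).round(1),R.from_matrix(R0.T@T).as_rotvec(degrees=True).round(1),"tip",q.round(3),"tcp",p.round(3))
E
python3 -c "
from h import *
arc([0,3,6,9,12,15,18,21,24],.094,[8,9,10,12,14,16,18,20,22])"
```

```text
0 [-7.5 -0.7 -3. ] [0. 0. 0.] tip [-0.034  0.     0.058] tcp [0.509 0.339 0.042]
3 [-10.2  -0.7  -3.8] [0. 1. 0.] tip [-0.034  0.     0.063] tcp [0.509 0.339 0.044]
6 [-12.8  -0.7  -4.8] [0. 2. 0.] tip [-0.034  0.     0.068] tcp [0.51  0.338 0.047]
9 [-13.2  -0.7  -6.3] [0. 4. 0.] tip [-0.033  0.     0.073] tcp [0.511 0.338 0.048]
12 [-13.6  -0.7  -8.1] [0. 6. 0.] tip [-0.032  0.     0.078] tcp [0.513 0.338 0.048]
15 [-13.9  -0.7 -10.3] [0. 8. 0.] tip [-0.031  0.     0.083] tcp [0.515 0.337 0.049]
18 [-14.1  -0.7 -13. ] [ 0. 10.  0.] tip [-0.03   0.     0.088] tcp [0.517 0.337 0.049]
21 [-14.2  -0.7 -16. ] [ 0. 12.  0.] tip [-0.028  0.     0.092] tcp [0.52  0.336 0.05 ]
24 [-14.2  -0.7 -19.4] [ 0. 14.  0.] tip [-0.026  0.     0.097] tcp [0.524 0.335 0.051]
```

Emit:
carry_out(series=[[[-7, -0.7, -3, 0, 0, 0], [-10, -0.7, -4, 0, 1, 0], [-12.5, -0.7, -5, 0, 2, 0], [-13, -0.7, -6.3, 0, 4, 0], [-13.5, -0.7, -8, 0, 6, 0], [-14, -0.7, -10.3, 0, 8, 0], [-14, -0.7, -13, 0, 10, 0], [-14, -0.7, -16, 0, 12, 0], [-14, -0.7, -19.5, 0, 14, 0], [-14, -0.7, -19.5, 0, 14, 0]]])

```text
clock: 10.58
tool_pos: [0.5233, 0.3349, 0.0502]
orientation: [-180.0, 68.0, -12.1]
force: [-1.4, 0.4, -2.8]
opening: 0.0175
```

```bash
python3 look.py 6; python3 -c "
from h import *
tipgo(-.026,0,.097,22)"
```

```text
tip in box (model) [-26.4  -0.2  96.6] pitch 22.0
tcp target [0.5241 0.3353 0.0506]
pos [0.5239 0.3356 0.0505] F [-1.2 -0.9 -2.2] M [ 0.13  1.86 -0.15] open 0.0182 t 10.72
q [ 54.5  18.9 -48.8  58.  -23.9 -30.7]
row [-0.   0.2 -0.3] [-0.   0.   0.1]
```

View pics/t6.png

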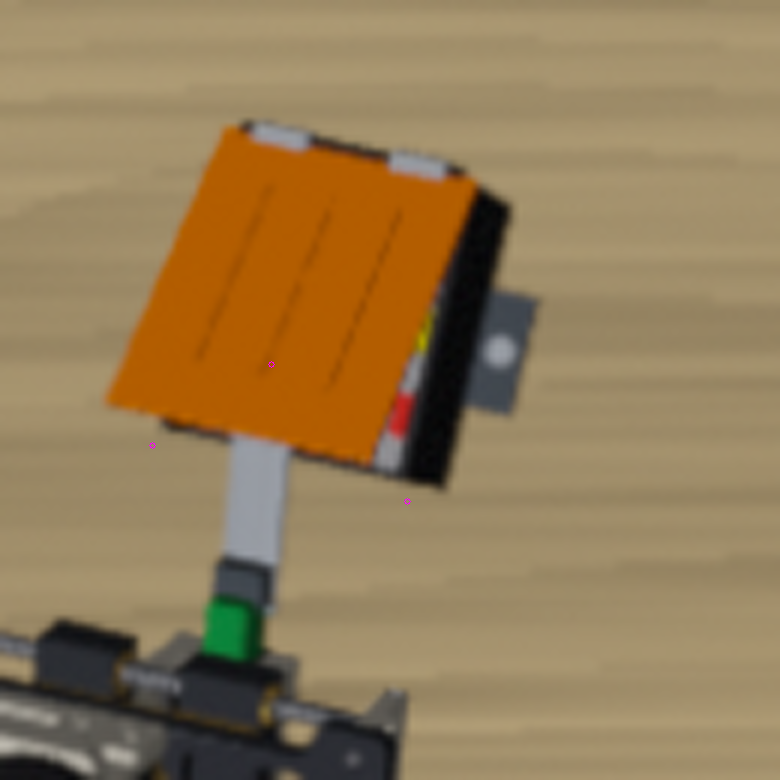

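View pics/w6.png

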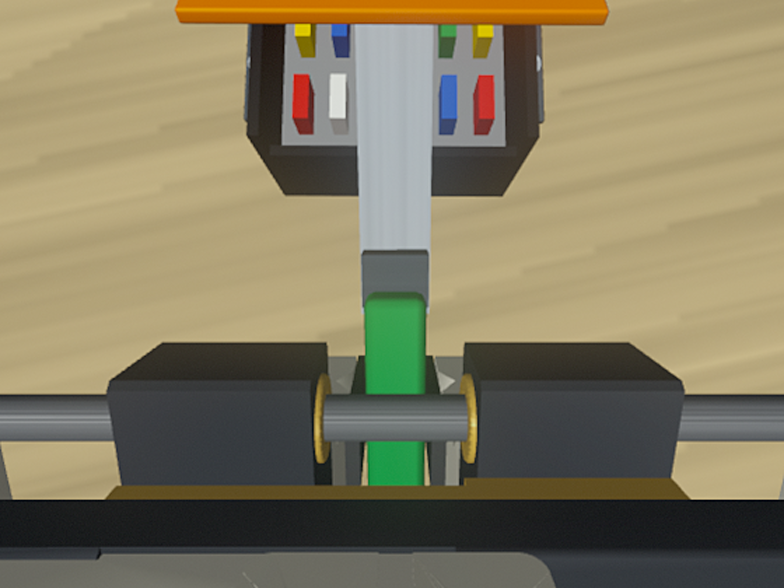

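View pics/s6.png

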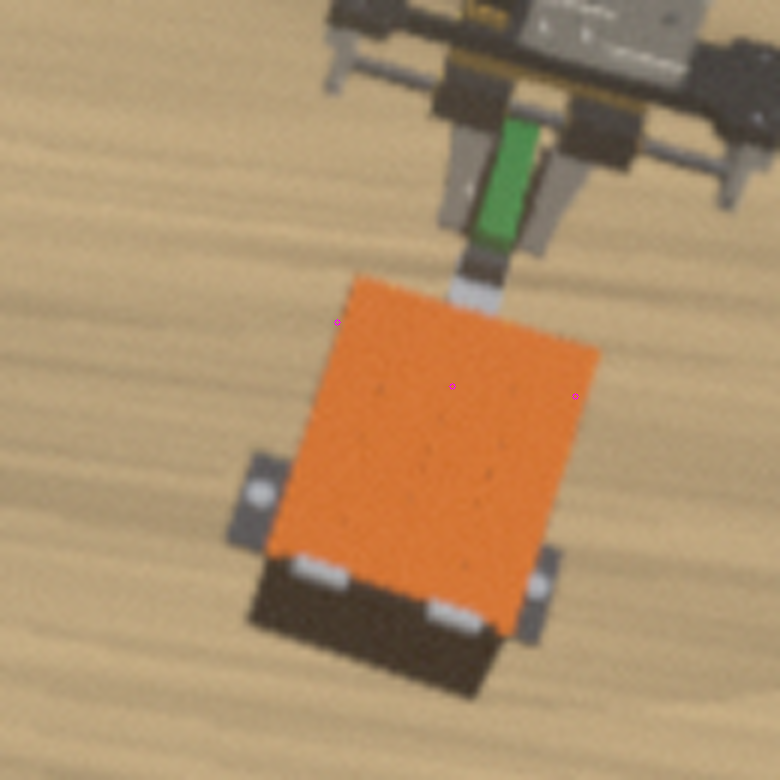

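The cover is up about 24° and the tool has not slipped in the jaws. The fuses are in view around (290–500, 30–130). I'll carry on along the arc at near-constant pitch, since joint 5 is getting close to its limit.

```bash
python3 -c "
from h import *
arc([27,30,33,36,39,42,45],.094,[22,21.5,21,20.5,20,20,20])"
```

```text
27 [-3.5  0.2 -3.4] [-0.   0.   0.1] tip [-0.024  0.     0.101] tcp [0.526 0.335 0.055]
30 [-7.8  0.2 -7.1] [-0.  -0.5  0.1] tip [-0.022  0.     0.106] tcp [0.527 0.335 0.06 ]
33 [-11.8   0.2 -11. ] [-0.  -1.   0.1] tip [-0.02  0.    0.11] tcp [0.53  0.334 0.066]
36 [-15.7   0.2 -15.1] [-0.  -1.5  0.1] tip [-0.017  0.     0.114] tcp [0.532 0.334 0.071]
39 [-19.4   0.2 -19.4] [-0.  -2.   0.1] tip [-0.014  0.     0.118] tcp [0.534 0.333 0.076]
42 [-21.7   0.2 -23.7] [-0.  -2.   0.1] tip [-0.011  0.     0.122] tcp [0.537 0.332 0.08 ]
45 [-23.8   0.2 -28.1] [-0.  -2.   0.1] tip [-0.008  0.     0.125] tcp [0.541 0.332 0.083]
```

Emit:
carry_out(series=[[[-3.5, 0, -3.5, 0, 0, 0], [-8, 0, -7, 0, -0.5, 0], [-12, 0, -11, 0, -1, 0], [-15.5, 0, -15, 0, -1.5, 0], [-19.5, 0, -19.5, 0, -2, 0], [-21.5, 0, -23.5, 0, -2, 0], [-24, 0, -28, 0, -2, 0], [-24, 0, -28, 0, -2, 0]]])

```text
clock: 11.72
tool_pos: [0.5409, 0.3322, 0.0835]
orientation: [-179.8, 70.0, -11.9]
force: [0.9, -0.2, -1.1]
opening: 0.0178
```

```bash
python3 look.py 7; python3 -c "
from h import *
tipgo(-.008,0,.125,20)
arc([48,51,54,57,60,63,66,69,72],.094,[20]*9)"
```

```text
tip in box (model) [ -7.5   0.4 125.6] pitch 20.0
tcp target [0.5402 0.3318 0.0827]
pos [0.5407 0.332  0.0832] F [ 0.7  0.7 -1.4] M [ 0.26  1.25 -0.05] open 0.0179 t 11.88
q [ 56.4  17.7 -41.3  40.2 -29.5 -13.7]
row [0.3 0.2 0.6] [ 0.  -0.   0.1]
48 [-2.   0.2 -4.5] [ 0.  -0.   0.1] tip [-0.004  0.     0.129] tcp [0.544 0.331 0.087]
51 [-3.8  0.2 -9.1] [ 0.  -0.   0.1] tip [-0.     0.     0.132] tcp [0.548 0.33  0.09 ]
54 [ -5.3   0.2 -13.8] [ 0.  -0.   0.1] tip [0.004 0.    0.135] tcp [0.551 0.329 0.093]
57 [ -6.6   0.2 -18.5] [ 0.  -0.   0.1] tip [0.008 0.    0.138] tcp [0.555 0.329 0.096]
60 [ -7.7   0.2 -23.3] [ 0.  -0.   0.1] tip [0.012 0.    0.141] tcp [0.559 0.328 0.098]
63 [ -8.5   0.2 -28.2] [ 0.  -0.   0.1] tip [0.016 0.    0.143] tcp [0.564 0.327 0.101]
66 [ -9.1   0.2 -33.1] [ 0.  -0.   0.1] tip [0.02  0.    0.145] tcp [0.568 0.326 0.103]
69 [ -9.4   0.2 -38. ] [ 0.  -0.   0.1] tip [0.025 0.    0.147] tcp [0.572 0.325 0.105]
72 [ -9.4   0.2 -42.9] [ 0.  -0.   0.1] tip [0.03  0.    0.149] tcp [0.577 0.324 0.107]
```

View pics/t7.png

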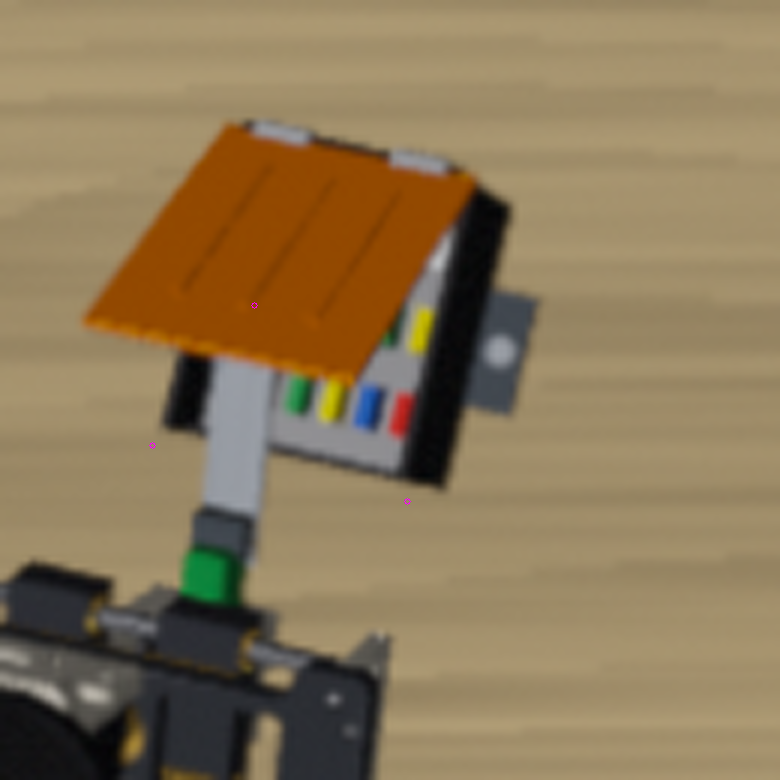

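View pics/w7.png

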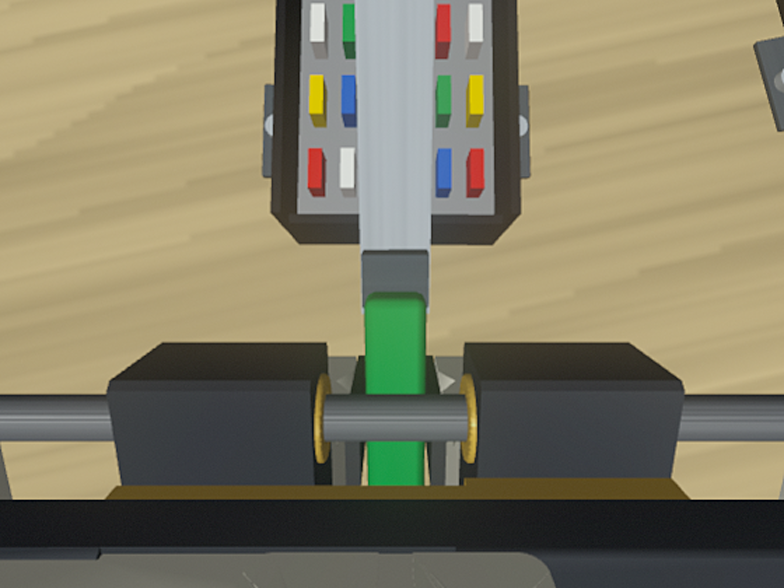

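Emit:
carry_out(series=[[[-2, 0, -4.5, 0, 0, 0], [-4, 0, -9, 0, 0, 0], [-5.5, 0, -14, 0, 0, 0], [-6.5, 0, -18.5, 0, 0, 0], [-7.5, 0, -23, 0, 0, 0], [-8.5, 0, -28, 0, 0, 0], [-9, 0, -33, 0, 0, 0], [-9.5, 0, -38, 0, 0, 0], [-9.5, 0, -43, 0, 0, 0], [-9.5, 0, -43, 0, 0, 0]]])

```text
clock: 13.12
tool_pos: [0.5774, 0.3242, 0.1069]
orientation: [-179.8, 70.0, -12.0]
force: [0.3, 0.8, -1.9]
opening: 0.0179
```

```bash
python3 look.py 8; python3 -c "
from h import *
tipgo(-.008,0,.125,20)
tipgo(-.130,0,.12,20)"
```

```text
tip in box (model) [ 29.8   0.4 149.2] pitch 20.0
tcp target [0.5402 0.3318 0.0827]
pos [0.577  0.3241 0.1067] F [ 0.1 -1.1 -1.3] M [ 0.32  1.29 -0.06] open 0.018 t 13.28
q [ 53.8  18.  -35.8  35.2 -32.7  -5.4]
row [ 9.7  0.2 43.5] [ 0.  -0.   0.1]
tcp target [0.421  0.3576 0.0777]
pos [0.577  0.3241 0.1067] F [ 0.1 -1.1 -1.3] M [ 0.32  1.29 -0.06] open 0.018 t 13.28
q [ 53.8  18.  -35.8  35.2 -32.7  -5.4]
row [-2.730e+01  1.000e-01  1.599e+02] [ 0.  -0.   0.1]
```

View pics/t8.png

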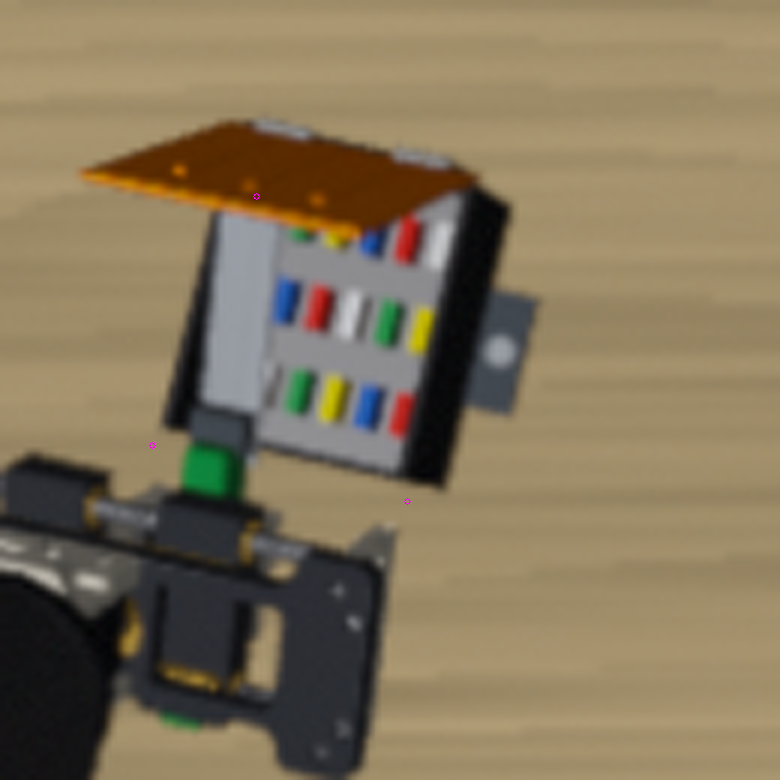

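View pics/s8.png

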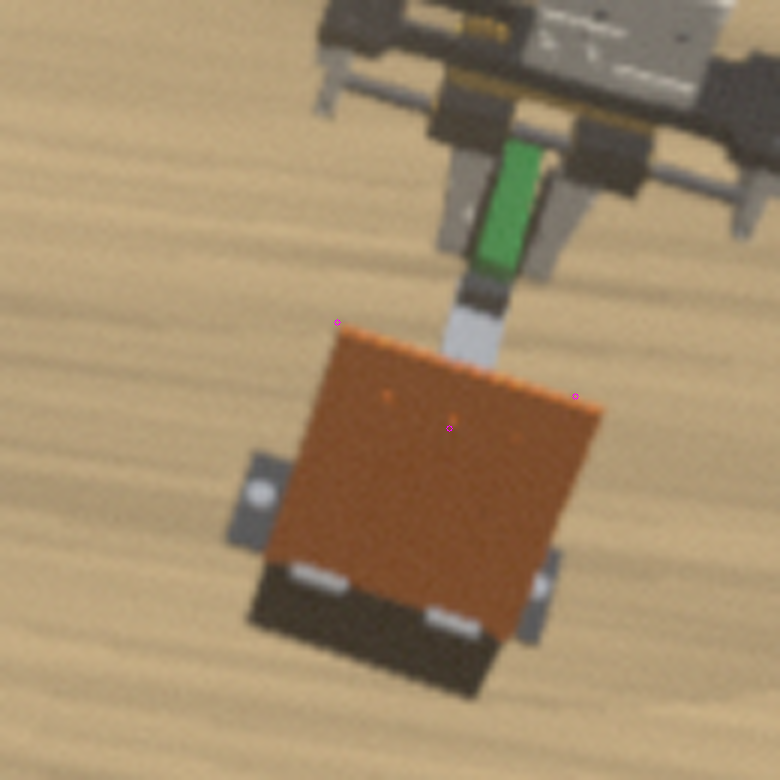

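The cover is up about 70°. I'll draw the tool back along its own axis.

Emit:
carry_out(series=[[[0, 0, 5, 0, 0, 0], [0, 0, 15, 0, 0, 0], [0, 0, 30, 0, 0, 0], [0, 0, 50, 0, 0, 0], [0, 0, 70, 0, 0, 0], [0, 0, 90, 0, 0, 0], [-10, 0, 105, 0, 0, 0], [-30, 0, 115, 0, 0, 0], [-45, 0, 120, 0, 0, 0], [-45, 0, 120, 0, 0, 0]]])

```text
clock: 14.52
tool_pos: [0.451, 0.3522, 0.1088]
orientation: [-179.5, 70.0, -11.6]
force: [-0.5, 0.4, -0.8]
opening: 0.018
```

```bash
python3 look.py 9; python3 -c "
from h import *
plan([.543,-.206,.12],tgt(-8.4,0,-1))"
```

```text
tip in box (model) [-99.2   0.6 150.5] pitch 20.0
pos [0.4515 0.3508 0.1075] F [ 0.5 -0.2 -1.4] M [ 0.21  1.24 -0.01] open 0.0175 t 14.68
q [ 67.5  11.9 -44.6  35.7 -35.2 -19.5]
row [  58.8  525.  -198.6] [ -3.7 -20.   -0.6]
```

View pics/t9.png

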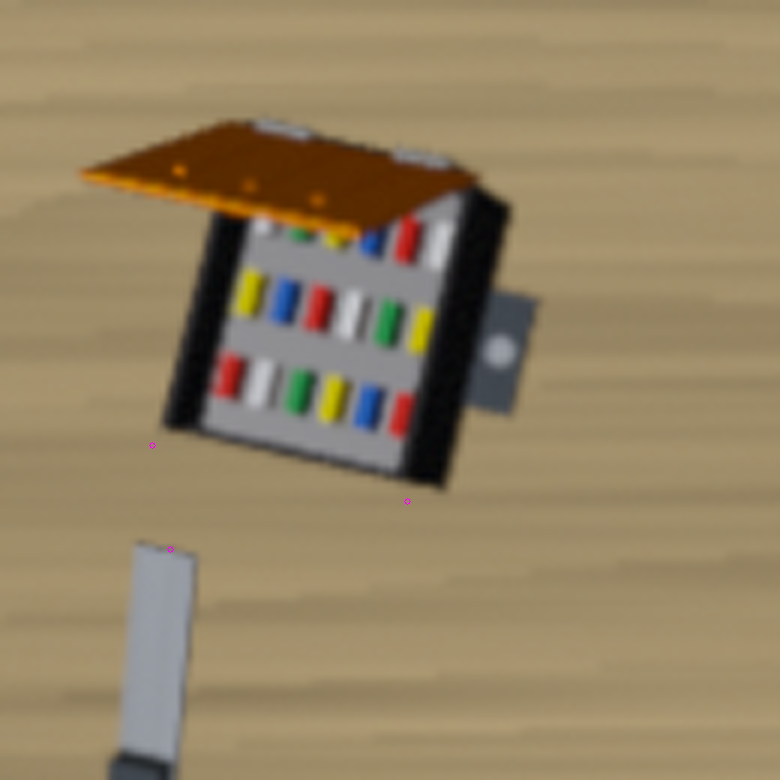

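The cover stays open by itself, with its corners at the same pixels as before. I'll return to the mat.

Emit:
carry_out(series=[[[-5, 20, -7, 0, 0, 0], [-5, 65, -24, 0, -1, 0], [0, 120, -45, 0, -3, 0], [5, 176, -66, -1, -6, 0], [12, 232, -88, -1, -9, 0], [20, 288, -109, -2, -12, 0], [28, 344, -130, -2, -15, 0], [37, 400, -151, -3, -18, 0], [46, 456, -172, -3.5, -20, -0.5], [56, 505, -191, -3.5, -20, -0.5]]])

```text
clock: 15.92
tool_pos: [0.539, -0.1879, 0.1198]
orientation: [41.9, 89.9, -146.9]
force: [0.6, 0.7, -0.7]
opening: 0.0177
```

```bash
python3 -c "
from h import *
plan([.543,-.206,.03],tgt(-8.4,0,-1))"
```

```text
pos [ 0.539  -0.1879  0.1198] F [ 0.6  0.7 -0.7] M [ 0.07 -0.16 -0.03] open 0.0177 t 15.93
q [  0.5  16.2 -20.8   0.1 -53.1  80.7]
row [89.8 17.2 -6.8] [-0.4  0.1 -0.1]
```

Emit:
carry_out(series=[[[5, 10, -4, 0, 0, 0], [20, 17, -7, -0.4, 0, 0], [45, 17, -7, -0.4, 0, 0], [70, 17, -7, -0.4, 0, 0], [90, 17, -7, -0.4, 0, 0], [90, 17, -7, -0.4, 0, 0], [90, 17, -7, -0.4, 0, 0]]])

```text
clock: 16.8
tool_pos: [0.5439, -0.2019, 0.0307]
orientation: [94.1, 89.9, -94.1]
force: [-0.1, -0.1, -0.3]
opening: 0.0175
```

```bash
python3 -c "
from h import *
w=snapshot('wrist');crop(w,0,0,560,420,1.4,'w10.png')
s=snapshot('scene');crop(s,150,130,140,140,5,'s10.png')
plan([.543,-.206,.006],tgt(-8.4,0,-1))"
```

```text
pos [ 0.5444 -0.2021  0.0312] F [-0.6 -0.5 -1.5] M [ 0.01 -0.03 -0.02] open 0.0174 t 16.9
q [ -1.   23.1 -24.7   0.1 -42.2  82.8]
row [25.2  4.   0.9] [ 0.2 -0.1 -0.1]
```

View pics/w10.png

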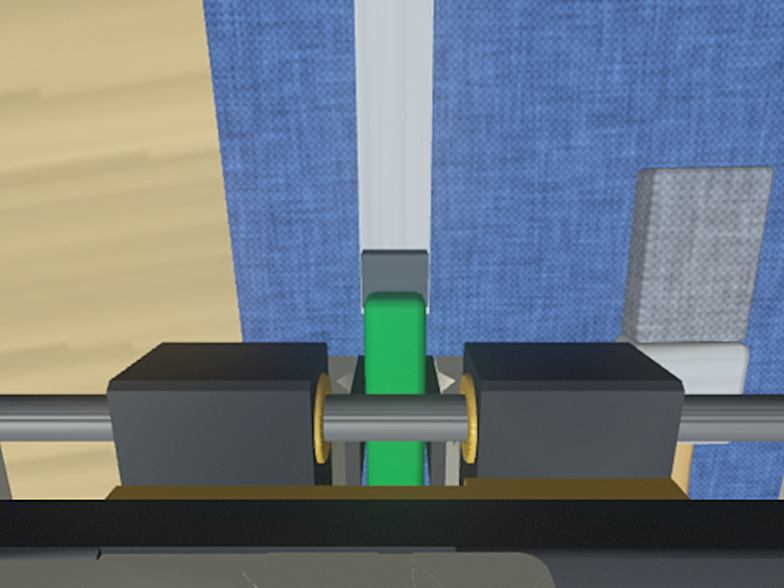

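View pics/s10.png

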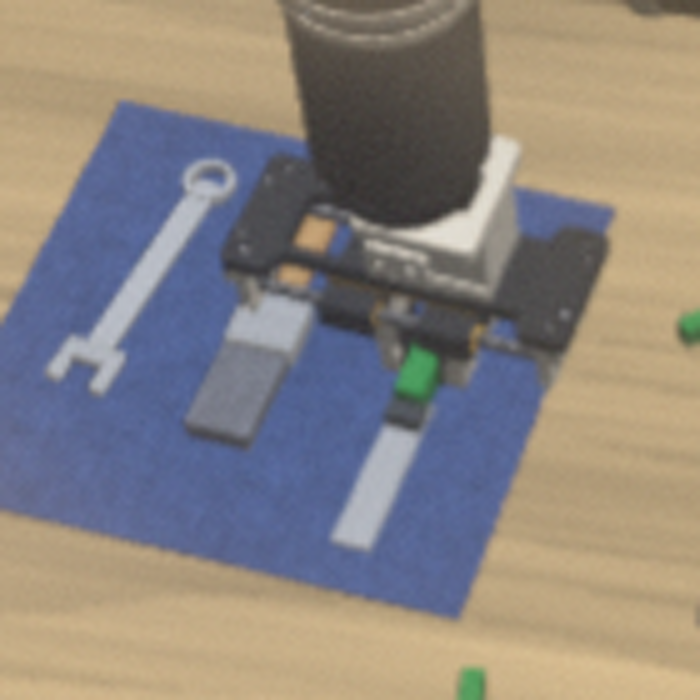

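The tool is over clear mat. I'll lower it and then open the jaws half way, to stay clear of the brush.

Emit:
carry_out(series=[[[8, 2, 0, 0, 0, 0], [15, 2, 0, 0, 0, 0], [20, 2, 0, 0, 0, 0], [23, 2, 0, 0, 0, 0], [25, 2, 0, 0, 0, 0], [25, 2, 0, 0, 0, 0], [25, 2, 0, 0, 0, 0]]])

```text
clock: 17.77
tool_pos: [0.5433, -0.2045, 0.0056]
orientation: [77.3, 89.9, -110.9]
force: [-1.2, 0.2, 5.3]
opening: 0.0179
```

Emit:
carry_out(series=[[[0, 0, 0, 0, 0, 0], [0, 0, 0, 0, 0, 0], [0, 0, 0, 0, 0, 0], [0, 0, 0, 0, 0, 0], [0, 0, 0, 0, 0, 0], [0, 0, 0, 0, 0, 0]]], hand=0)

```text
clock: 18.52
tool_pos: [0.5435, -0.2044, 0.0053]
orientation: [80.7, 89.9, -107.6]
force: [0.9, -0.3, 0.5]
opening: 0.044
```

Emit:
carry_out(series=[[[-10, 0, 0, 0, 0, 0], [-30, 0, 0, 0, 0, 0], [-60, 0, 0, 0, 0, 0], [-100, 0, 0, 0, 0, 0], [-150, 0, 0, 0, 0, 0], [-180, 0, 40, 0, 0, 0], [-190, 0, 80, 0, 0, 0], [-190, 0, 80, 0, 0, 0]]])

```text
clock: 19.52
tool_pos: [0.4627, -0.1926, 0.1977]
orientation: [172.0, 89.8, -16.3]
force: [0.9, -0.9, 0.2]
opening: 0.0436
```

```bash
python3 -c "
from h import *
o=get_obs();print(o['force'],o['opening'],o['clock'])
for n in('scene','top'):
    s=snapshot(n);crop(s,0,0,560,420,1.4,n+'11.png')
s=snapshot('wrist');crop(s,0,0,560,420,1.4,'w11.png')
"
```

```text
[ 0.89934242 -0.90370041  0.23190776] 0.04359872966386491 19.525
```

View pics/scene11.png

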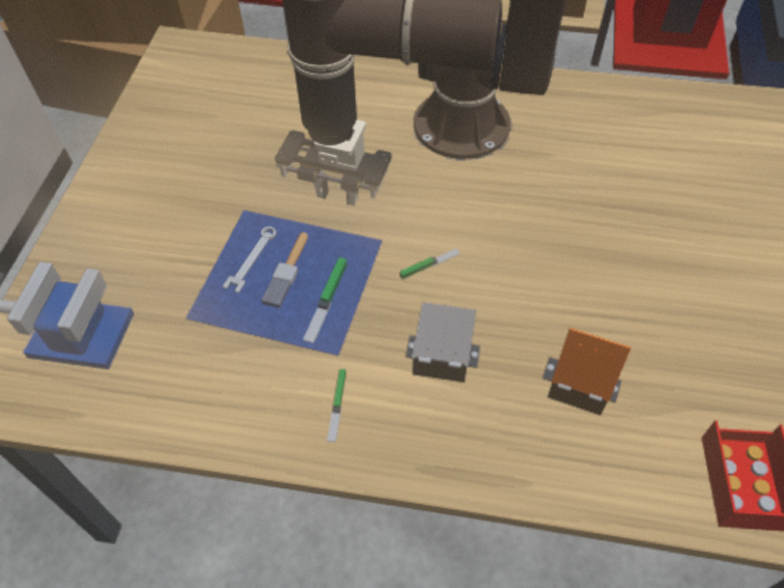

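View pics/w11.png

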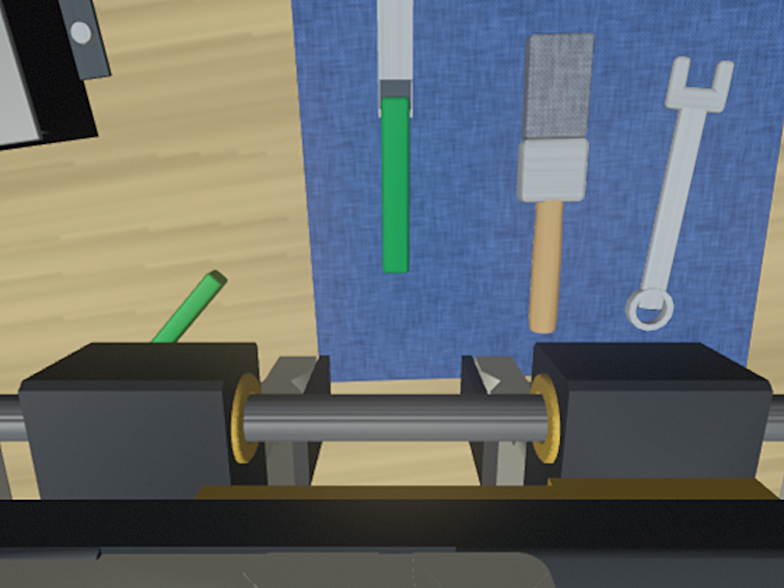

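View pics/top11.png

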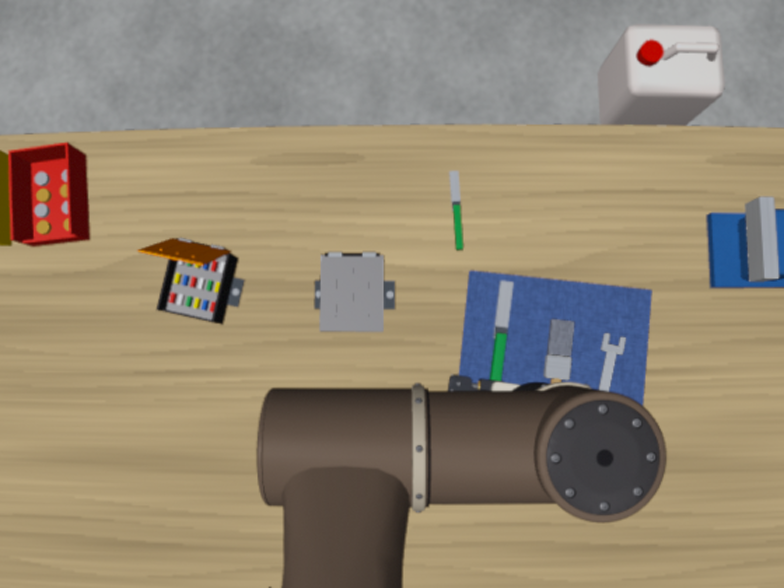

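The tool lies flat on the mat in the wrist view, with its handle at (396,185). The orange cover stands open in the top view at (185,250), the grey cover is closed, and the brush and wrench are where they were. The gripper is clear, so I'll hand in.

```bash
python3 -c "
from plant import *
print(close_job())"
```

```text
the job is handed in; nothing more can be done
None
```

The orange cover is open and standing by itself at about 70° (1.2 rad). I levered it up from the front gap with the largest pry tool, then laid the tool flat on the blue mat and let go. The job took about 19.5 s of the 64 s.

- **Cover:** its corners did not move in the pictures after I withdrew the blade, and it still stood open in the last pictures.
- **Tool and grip:** the tool did not slip in the jaws while levering. In the last wrist view it lies flat on the mat with the jaws clear of it.
- **Bystanders:** the grey cover is closed, and the brush and wrench look to be where they started.
- **Contact:** only the tool touched the fuse box. The highest force reading I took was about 5 N, as the tool was set down on the mat.
- **Disagreement:** the only one was 1–2 mm in blade tip height between the model and the cameras before entering the gap. I allowed for it by going in about 1 mm lower. No check failed.

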